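# Balance an old timber on the narrow microscope stand

### The job

Pick up the long dark piece of old timber from the flat black specimen box and lay it squarely across the narrow raised bar of the metal stand, same face up as now, so that it balances there level on its own with both ends free, and let go of it. One end may be much heavier than the other and this cannot be seen, so find where it balances by feel; never let it tip over or fall, and leave the other things where they are.

Things in the scene. Friction and masses are not known exactly. Their poses are not given: they have to be found in the camera images.
- beam: Straight dark old timber, 200 long (its x) x 45 wide (y) x 45 high (z), flat on the black box. Origin: centre of its underside, z up. Mass 0.2 to 0.7 kg. Its unseen heavy or rotten ends shift the centre of mass up to 45 mm from mid-length towards either end, different each time; across its width it is centred. It may be pinched across its width anywhere.
- stand: Fixed metal stand: base plate 110 x 110 x 12, upright web 16 thick (x) x 50 (y), and on it a flat level top bar 20 wide (its x) x 80 long (its y) x 10 thick, upper face 90 above the table. Origin: centre of the underside, z up. The timber's length goes along the stand's x, either way round, crossing the bar at right angles.
- stand_top (a point): Centre of the upper face of the stand's 20 x 80 bar, axes as the stand's.
- specimen_box: Flat closed black box that does not move, 240 (x) x 200 (y) x 50 high, origin at the centre of its underside; the timber starts on its top, roughly along its x and towards its -y side.
- offcut: Bystander: small round of wood, diameter 36, 22 high, on the box's top near its +x +y corner. Origin: underside centre.
- brush: Bystander: brush with handle, 200 long, 42 wide, 20 high, lying roughly along x on the table between the box and the stand. Origin: mid-length of its underside.
- jar: Bystander: small glass jar, diameter 48, 70 high, on the table between robot and brush. Origin: underside centre.
- dish: Bystander: shallow white dish, diameter 90, 18 high, far side of the table. Origin: underside centre.
- wood_block: Bystander: short block of wood, 70 x 55 x 50 high, far side of the table. Origin: underside centre.
- tree_slice: Bystander: round slice of a trunk, diameter 100, 25 high, far side of the table. Origin: underside centre.
- bottle: Bystander: brown glass bottle, diameter 60, 90 high, to the left. Origin: underside centre.
Mind the look-alikes: they are no part of the job. Of the things that look like the beam, the largest one is meant.

How it is judged:
By the outcome, as a careful person would: the job done as asked, in the order asked, and still so for the second after the job is handed in, with the robot touching nothing.
It also fails if it takes over 51 s, if anything falls off the work surface, if the arm or the gripper's body presses on something with over 40 N, if the wrist force passes 120 N, or if a joint passes its speed limit or range.

### The arm

A 6-joint arm with a two-finger parallel gripper is mounted at the origin on the work surface. World frame = base frame: x ahead of the robot, y to its left, z up, the work surface at z = 0. Lengths are in m, angles in rad, forces in N, time in s.
With the tool pointing down it reaches from about 0.25 to 0.85 m from the base axis. Payload 12.5 kg.
Tool frame: the origin (TCP) lies midway between the tips of the shut fingers; the grasp point (between the pads) lies 19 mm behind it; z points along the fingers, y is the line along which they close (so a half turn about z gives the same grasp; the last joint's range is limited). The gripper opens to 93 mm and grips with 3 to 60 N. Pads are 15 mm wide; open, the fingers measure 128 mm over their backs; the gripper's body (75 mm by 188 mm) begins 65 mm behind the grasp point.
Start: joints at [1.24, 0.351, 1.652, -0, 1.139, -0.085], TCP at [0.134, 0.533, 0.219] pointing down, gripper open.
Joint ranges: [-2.75, 2.75], [-0.79, 2.1], [0.01, 2.65], [-1.57, 4.71], [0.07, 3.14], [-2.87, 2.87]. Speed limits (rad/s): [2.22, 2.22, 2.79, 3.14, 3.14, 3.14].

### API

Orientations are given as a unit quaternion [w, x, y, z].
In Python, from bench import bot, read_camera, camera_params, finder gives the robot as it stands.
- The arm moves only by the tool servo_tool, never from a script. Its argument "commands" is a list of rows, each an object with "offset": the shift along the tool's x, y, z scaled (see below), a list of three; "spin": the turn about the tool's z scaled (see below). A call has exactly 10 rows; each row shifts and turns the commanded pose from where the row before left it, along the tool's axes as they then stand; what a row does not reach is not made up. The controller multiplies each number of a shift by 0.04 m and each number of a turn by 6 degrees. A row lasts 1/10 s, in which the tool goes at most 50 mm and 8.59 degrees, less where a joint would pass 70% of its speed; a pose out of reach is approached as far as the arm can. A call with a number of a shift or a turn outside -1 to 1 is refused whole. A call with a gripper value outside its range is refused whole. "fingers" is the opening, from 0 (shut) to 1 (fully open), set as the call begins (left out, the last holds). The fingers move at their own pace and stop on an object; the grip force is fixed at half the most. Time passes only in rows, so rows that do not move let the fingers close, or fill a call up. It gives the time, the measured TCP pose, the force, the opening and the grip force at its end, in the units of the state.
- bot.read_state(): the state, without advancing time (a new reading comes with each control period).
- read_camera(name): name is "scene" or "top" or "wrist"; returns the picture (384x512x3 uint8, red, green, blue); there is no depth.
- camera_params(name): a dict with "fovy" (degrees; the focal length in pixels is half the picture's height over the tangent of half this angle, whatever the lens; pixels are square), "cx", "cy" (the principal point, pixels), "k1" (the pictures are not rectified: a ray, as slopes to the right and down, at radius r is drawn at 1 + k1 r^2 times it, then the intrinsics apply), "view" (4x4, takes a point from world to camera coordinates). Camera axes: x right, y down, z forward; pixel columns grow to the right and rows downward; lengths in m; the calibration is good to about 2 mm. A picture is of the moment at which its call begins: read the wrist's pose just before it. camera_params takes no time and is no camera call; for the wrist camera it gives the pose at the moment of the call.
- bot.close_job(): hands the job in; it is judged then, once.
Trained networks look in the newest picture that a camera, given by its name, has taken for a name from the list of things; names that differ only in an ending like _2 or _b are one class to them, and where a whole thing is asked for, a point or a joint stands for the part that bears it (a point fixed in the world has none). Each returns a list of dicts, best first, with "score" (0 to 1); they miss things now and then, are a little off and sometimes report something else, mostly with a low value. They report only what shows in the picture. A call takes as long as a camera call. They do not tell look-alikes from the thing itself.
- finder.outline_of(label, camera): "region" (384x512 bool, what is visible of it) and "rect" ([left, top, width, height] in pixels, round what is visible of it).
The state is a dict: "t": time; "joints": joint angles; "qd": joint speeds; "joint_efforts": joint torques, N m; "tool_pos": TCP position; "tcp_rot": TCP orientation; "ft_force": force on the tool from outside, world axes, zero at the start; "wrist_torque": the same for the moment, N m; "width": finger opening in m; "finger_force": force on a finger pad.
Only numpy, scipy, OpenCV 4.12 (cv2) and the standard library are available. Lean on these libraries where they do the work, as an engineer would, in place of code of your own. Each camera call takes 0.05 s, during which the arm holds its last target. There are 200 camera calls.

## Working session

There is one attempt and no reset: what is moved stays moved. The work goes in short steps, Python scripts to look and compute and a tool call to move; the robot and the scene stay as the last step left them, time stands still between calls to the robot, and variables do not carry over. Pictures are saved under pics/ and viewed, at most 10 in all, crops included, and the job is handed in when it is done.

Besides the shell and the picture viewer there is one more tool, called after "Emit:" in YAML: its name, and indented under it one key for each argument. servo_tool: Moves the arm, as the interface text tells. Its arguments: {"type":"object","properties":{"commands":{"type":"array"},"fingers":{"type":"number"}},"required":["commands"]}

```bash
mkdir -p pics
cat > h.py <<'E'
import numpy as np, cv2
from bench import bot, read_camera, camera_params, finder
def ray(c,u,v):
    p=camera_params(c); f=192/np.tan(np.radians(p['fovy'])/2)
    d=np.array([(u-p['cx'])/f,(v-p['cy'])/f]); s=d.copy()
    for _ in range(20): s=d/(1+p['k1']*(s@s))
    V=np.array(p['view']); R=V[:3,:3]; return -R.T@V[:3,3], R.T@np.array([s[0],s[1],1])
def at(c,u,v,z):
    o,d=ray(c,u,v); return o+d*(z-o[2])/d[2]
def proj(c,P):
    p=camera_params(c); f=192/np.tan(np.radians(p['fovy'])/2); V=np.array(p['view'])
    q=V[:3,:3]@np.array(P)+V[:3,3]; s=q[:2]/q[2]; s=s*(1+p['k1']*(s@s)); return s*f+[p['cx'],p['cy']]
E
python3 - <<'E'
from h import *
a=read_camera('top');b=read_camera('scene')
cv2.imwrite('pics/a.png',a[:,:,::-1]);cv2.imwrite('pics/b.png',b[:,:,::-1])
for c in('top','scene'):
  p=camera_params(c);print(c,p['fovy'],p['k1'],np.round(ray(c,256,192),3).tolist())
for n in('beam','stand','specimen_box','brush','jar','offcut'):
  for r in finder.outline_of(n,'top')[:3]:
    m=r['region'].astype(np.uint8)
    print(n,round(r['score'],2),r['rect'],cv2.minAreaRect(cv2.findNonZero(m)) if m.any() else '')
s=bot.read_state();print(s)
E
```

```text
top 49.53653975070341 -0.05922758441631023 [[0.407, 0.106, 1.035], [0.097, 0.001, -0.995]]
scene 46.496293182389635 0.04598128369044572 [[1.198, -0.214, 0.781], [-0.678, 0.306, -0.668]]
beam 0.7 [102.6, 236.6, 53.8, 20.0] ((128.68560791015625, 246.64193725585938), (12.952043533325195, 59.07717514038086), 82.40535736083984)
beam 0.66 [167.9, 276.9, 29.0, 56.6] ((184.55882263183594, 303.2647399902344), (14.309600830078125, 58.45108413696289), 14.03624439239502)
beam 0.63 [223.1, 145.2, 26.1, 91.2] ((233.8301239013672, 189.5885772705078), (87.00918579101562, 19.759057998657227), 87.66268920898438)
stand 0.78 [352.0, 168.9, 56.1, 52.4] ((381.4807434082031, 192.68052673339844), (44.68062210083008, 50.540374755859375), 80.83765411376953)
specimen_box 0.75 [176.1, 150.0, 89.2, 101.1] ((220.70111083984375, 199.1651153564453), (84.89375305175781, 100.96501159667969), 1.818302869796753)
specimen_box 0.35 [352.1, 170.7, 54.7, 44.4] ((381.3468017578125, 192.25433349609375), (45.16099166870117, 50.63504409790039), 81.25383758544922)
brush 0.8 [289.6, 128.5, 17.4, 83.1] ((298.5, 169.0), (78.0, 17.
[... 283 characters left out ...]
0), 90.0)
{'t': 0.4, 'joints': array([ 1.24039739e+00,  3.50789755e-01,  1.65187201e+00,  2.68310464e-06,
        1.13911595e+00, -8.46095876e-02]), 'qd': array([ 0.00026326, -0.00075412, -0.00065731,  0.00085247, -0.00035739,
       -0.00133049]), 'joint_efforts': array([-1.58702976e-03, -4.96827829e+01, -2.85216630e+01,  6.99339551e-02,
        2.29893724e-02, -2.31155946e-05]), 'tool_pos': array([0.13378791, 0.53342021, 0.21855597]), 'tcp_rot': array([-2.02550694e-05,  1.22586115e-01,  9.92457876e-01, -9.02935548e-05]), 'ft_force': array([0.06942863, 0.2716569 , 0.40194393]), 'wrist_torque': array([-0.02283911, -0.01303521, -0.03123795]), 'finger_force': 0.0, 'width': 0.09309637028650526}
```

View pics/a.png

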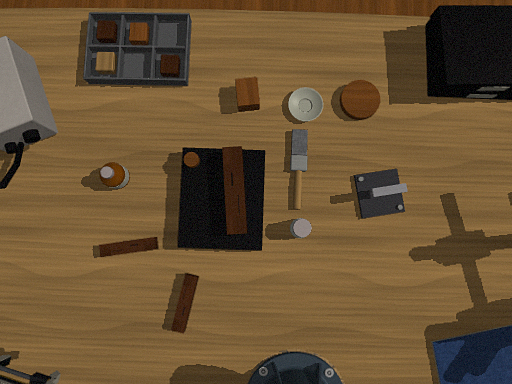

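View pics/b.png

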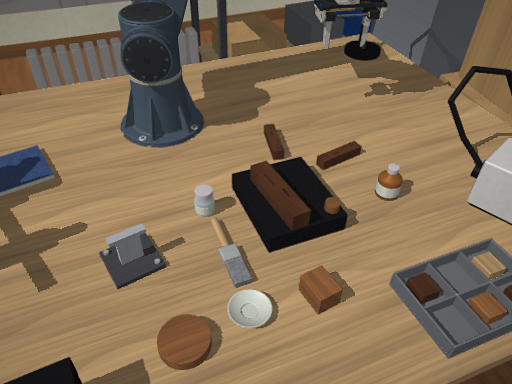

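The top view shows the beam on the box at about (234,190) and the stand at (381,193), with its bar running from about (372,193) to (407,187). I'll crop both for exact corners.

Run:
```python
from h import *
a=cv2.imread('pics/a.png')
c1=cv2.resize(a[140:245,200:270],None,fx=5,fy=5,interpolation=cv2.INTER_CUBIC)
c2=cv2.resize(a[160:225,345:415],None,fx=6,fy=6,interpolation=cv2.INTER_CUBIC)
o=np.zeros((525,775,3),np.uint8);o[:c1.shape[0],:350]=c1;o[:390,355:775]=c2
o=cv2.convertScaleAbs(o,alpha=1.6,beta=20)
cv2.imwrite('pics/c.png',o)
# bar: bright
g=a.min(axis=2).astype(int); m=np.zeros(g.shape,np.uint8); m[175:205,368:412]=(g[175:205,368:412]>115)
n,l,st,ce=cv2.connectedComponentsWithStats(m)
k=1+np.argmax(st[1:,4]);pts=np.argwhere(l==k)[:,::-1].astype(np.float32)
r=cv2.minAreaRect(pts);print('bar',r,st[k])
P=np.array([at('top',u,v,.09)[:2] for u,v in pts]);print(P.mean(0),cv2.minAreaRect(P.astype(np.float32)))
w,v=np.linalg.eigh(np.cov(P.T));print('axis',v[:,1],np.degrees(np.arctan2(v[1,1],v[0,1])))
a2=a.astype(int);m=np.zeros(g.shape,np.uint8);s=np.s_[140:245,205:262];m[s]=((a2[:,:,2]-a2[:,:,0])>22)[s]
n,l,st,ce=cv2.connectedComponentsWithStats(m);k=1+np.argmax(st[1:,4]);pts=np.argwhere(l==k)[:,::-1]
P=np.array([at('top',u,v,.095)[:2] for u,v in pts]);print('beam',st[k],cv2.minAreaRect(P.astype(np.float32)))
```

```text
bar ((389.51873779296875, 189.61703491210938), (8.176009178161621, 33.69147872924805), 80.90972137451172) [373 183  34  14 276]
[ 0.51229001 -0.20054055] ((0.5122703313827515, -0.2005603313446045), (0.018803266808390617, 0.07904143631458282), 10.516016960144043)
axis [-0.18393519  0.98293837] 100.59905823369454
beam [ 205  140   57   95 2209] ((0.5094500184059143, 0.1596728265285492), (0.21513274312019348, 0.12891316413879395), 1.485700011253357)
```

View pics/c.png

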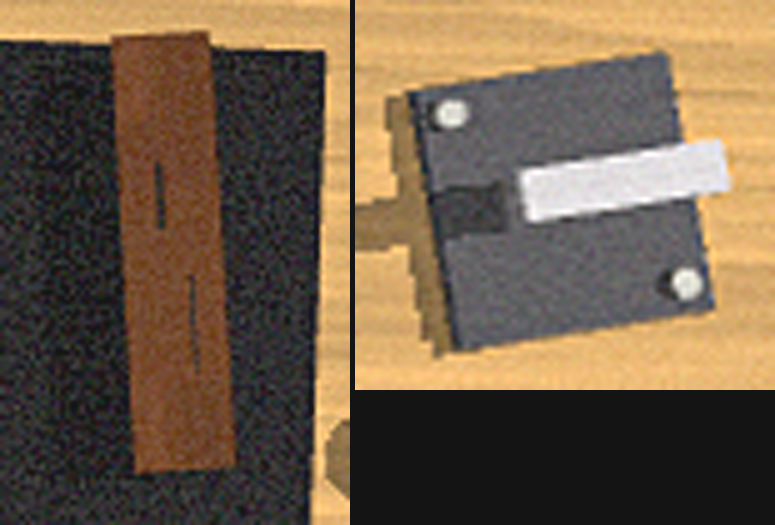

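```bash
cat >> h.py <<'E'
from scipy.spatial.transform import Rotation as Rn
def go(target,yaw=None):
    """units to reach target: spin first, then offsets in tool axes after the spin; yaw=heading (deg) of tool y"""
    s=bot.read_state();q=s['tcp_rot'];R=Rn.from_quat(q,scalar_first=True).as_matrix()
    y0=np.degrees(np.arctan2(R[1,1],R[0,1])); d=0
    if yaw is not None: d=(yaw-y0+90)%180-90
    R2=Rn.from_euler('z',d,degrees=True).as_matrix()@R
    print('t',round(s['t'],2),'pos',np.round(s['tool_pos'],4),'yaw',round(y0,2),'F',np.round(s['ft_force'],2),'T',np.round(s['wrist_torque'],3),'w',round(s['width'],4))
    print('spin units',round(-d/6,3),'offset units',np.round(R2.T@(np.array(target)-s['tool_pos'])/.04,3))
E
python3 - <<'E'
from h import *
c=[at('top',200+(x+.5)/5-.5,140+(y+.5)/5-.5,.095)[:2] for x,y in((111,35),(209,31),(235,465),(134,472))]
c=np.array(c);print(c,c.mean(0));h=(c[0]+c[1]-c[2]-c[3])/2;th=np.degrees(np.arctan2(h[1],h[0]));print(np.linalg.norm(h),np.linalg.norm(c[0]-c[1]),th)
go([*c.mean(0),.16],th+90)
E
```

```text
[[0.60084362 0.18765477]
 [0.60388026 0.1426981 ]
 [0.40591011 0.12511338]
 [0.40156705 0.170435  ]] [0.50305026 0.15647531]
0.1993842507898992 0.04505911062826704 5.007142969579847
t 0.4 pos [0.1338 0.5334 0.2186] yaw 75.92 F [0.07 0.27 0.4 ] T [-0.023 -0.013 -0.031] w 0.0931
spin units -3.182 offset units [ -8.374 -10.193   1.466]
```

Emit:
servo_tool:
  commands:
    - {"offset": [0, 0, 0], "spin": -0.8}
    - {"offset": [0, 0, 0], "spin": -0.8}
    - {"offset": [0, 0, 0], "spin": -0.8}
    - {"offset": [0, 0, 0], "spin": -0.78}
    - {"offset": [-0.6, -0.72, 0], "spin": 0}
    - {"offset": [-0.6, -0.72, 0], "spin": 0}
    - {"offset": [-0.6, -0.72, 0], "spin": 0}
    - {"offset": [-0.6, -0.72, 0], "spin": 0}
    - {"offset": [-0.6, -0.72, 0], "spin": 0}
    - {"offset": [-0.6, -0.72, 0], "spin": 0}
  fingers: 1

```text
t: 1.4
tool_pos: [0.2932, 0.3727, 0.2188]
tcp_rot: [0.0, -0.044, 0.999, 0.0]
ft_force: [-0.1, 0.7, -0.7]
width: 0.0931
finger_force: 0.0
```

Emit:
servo_tool:
  commands:
    - {"offset": [-0.6, -0.72, 0], "spin": 0}
    - {"offset": [-0.6, -0.72, 0], "spin": 0}
    - {"offset": [-0.6, -0.72, 0], "spin": 0}
    - {"offset": [-0.6, -0.72, 0], "spin": 0}
    - {"offset": [-0.6, -0.72, 0], "spin": 0}
    - {"offset": [-0.6, -0.72, 0], "spin": 0}
    - {"offset": [-0.6, -0.72, 0], "spin": 0}
    - {"offset": [-0.57, -0.83, 0], "spin": 0}
    - {"offset": [0, 0, 0], "spin": 0}
    - {"offset": [0, 0, 0], "spin": 0}

```text
t: 2.4
tool_pos: [0.5029, 0.1562, 0.2184]
tcp_rot: [-0.0, -0.043, 0.999, 0.0]
ft_force: [-0.4, -0.1, 0.3]
width: 0.0929
finger_force: 0.0
```

Run:
```python
from h import *
go([.50305,.15648,.065],95)
a=read_camera('wrist');cv2.imwrite('pics/d.png',a[:,:,::-1])
```

```text
t 2.4 pos [0.5029 0.1562 0.2184] yaw 94.9 F [-0.4  -0.09  0.34] T [ 0.015  0.025 -0.007] w 0.0929
spin units -0.016 offset units [-0.008  0.007  3.835]
```

View pics/d.png

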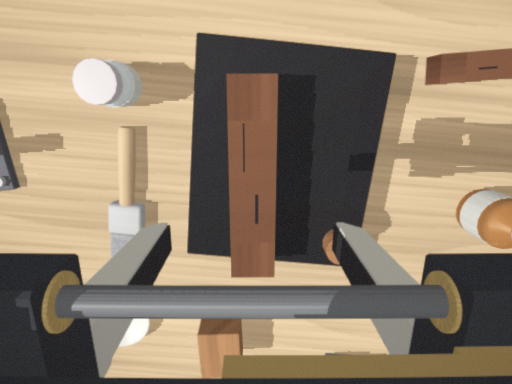

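The wrist view shows the beam upright, columns 228–277, centred between the open fingers and aligned. Next I descend, grip and lift slightly to feel the torque.

Emit:
servo_tool:
  commands:
    - {"offset": [0, 0, 0.6], "spin": 0}
    - {"offset": [0, 0, 0.6], "spin": 0}
    - {"offset": [0, 0, 0.6], "spin": 0}
    - {"offset": [0, 0, 0.6], "spin": 0}
    - {"offset": [0, 0, 0.5], "spin": 0}
    - {"offset": [0, 0, 0.4], "spin": 0}
    - {"offset": [0, 0, 0.3], "spin": 0}
    - {"offset": [0, 0, 0.23], "spin": 0}
    - {"offset": [0, 0, 0], "spin": 0}
    - {"offset": [0, 0, 0], "spin": 0}

```text
t: 3.45
tool_pos: [0.503, 0.1568, 0.0659]
tcp_rot: [0.0, -0.044, 0.999, 0.0]
ft_force: [0.6, -0.4, 0.7]
width: 0.093
finger_force: 0.0
```

Run:
```python
from h import *
for i in range(4):
  read_camera('wrist');go([.50305,.15648,.065],95)
```

```text
t 3.5 pos [0.5032 0.1568 0.0661] yaw 95.0 F [-0.46  0.14  0.37] T [0.02  0.027 0.041] w 0.0929
spin units 0.001 offset units [ 0.004 -0.007  0.027]
t 3.55 pos [0.5032 0.1567 0.0661] yaw 95.0 F [ 0.28 -0.03 -0.1 ] T [-0.013  0.015  0.052] w 0.0929
spin units -0.0 offset units [ 0.005 -0.006  0.029]
t 3.6 pos [0.5032 0.1567 0.0661] yaw 94.99 F [ 0.19  0.42 -0.48] T [0.012 0.008 0.007] w 0.0927
spin units -0.001 offset units [ 0.005 -0.004  0.027]
t 3.65 pos [0.5032 0.1566 0.066 ] yaw 94.99 F [-0.14 -0.23  0.11] T [0.033 0.017 0.017] w 0.0926
spin units -0.002 offset units [ 0.003 -0.003  0.026]
```

Emit:
servo_tool:
  commands:
    - {"offset": [0, 0, 0], "spin": 0}
    - {"offset": [0, 0, 0], "spin": 0}
    - {"offset": [0, 0, 0], "spin": 0}
    - {"offset": [0, 0, 0], "spin": 0}
    - {"offset": [0, 0, 0], "spin": 0}
    - {"offset": [0, 0, 0], "spin": 0}
    - {"offset": [0, 0, 0], "spin": 0}
    - {"offset": [0, 0, 0], "spin": 0}
    - {"offset": [0, 0, 0], "spin": 0}
    - {"offset": [0, 0, 0], "spin": 0}
  fingers: 0

```text
t: 4.65
tool_pos: [0.5028, 0.1566, 0.0654]
tcp_rot: [-0.0, -0.044, 0.999, -0.0]
ft_force: [-0.4, 0.7, -0.3]
width: 0.0446
finger_force: 30.0
```

Run:
```python
from h import *
for i in range(3):
  read_camera('wrist');go([.50305,.15648,.065],95)
```

```text
t 4.7 pos [0.5028 0.1566 0.0654] yaw 95.0 F [-0.03  1.07  0.35] T [-0.025 -0.08  -0.038] w 0.0446
spin units -0.0 offset units [-0.005 -0.003  0.011]
t 4.75 pos [0.5028 0.1566 0.0654] yaw 95.0 F [ 0.99  0.75 -0.23] T [ 0.052 -0.02  -0.006] w 0.045
spin units -0.0 offset units [-0.006 -0.003  0.01 ]
t 4.8 pos [0.5028 0.1566 0.0654] yaw 95.0 F [ 0.1   0.45 -0.58] T [ 0.055 -0.047  0.007] w 0.0449
spin units -0.001 offset units [-0.005 -0.003  0.011]
```

Emit:
servo_tool:
  commands:
    - {"offset": [0, 0, -0.05], "spin": 0}
    - {"offset": [0, 0, -0.05], "spin": 0}
    - {"offset": [0, 0, -0.05], "spin": 0}
    - {"offset": [0, 0, 0], "spin": 0}
    - {"offset": [0, 0, 0], "spin": 0}
    - {"offset": [0, 0, 0], "spin": 0}
    - {"offset": [0, 0, 0], "spin": 0}
    - {"offset": [0, 0, 0], "spin": 0}
    - {"offset": [0, 0, 0], "spin": 0}
    - {"offset": [0, 0, 0], "spin": 0}

```text
t: 5.8
tool_pos: [0.5028, 0.1566, 0.0714]
tcp_rot: [0.0, -0.044, 0.999, -0.0]
ft_force: [-0.0, 1.2, -3.9]
width: 0.0448
finger_force: 30.0
```

Run:
```python
from h import *
for i in range(6):
  a=read_camera('wrist');go([.50305,.15648,.065],95)
cv2.imwrite('pics/e.png',np.hstack([a[:,:,::-1]]));b=read_camera('scene');cv2.imwrite('pics/e.png',cv2.resize(b[140:260,210:370,::-1],None,fx=4,fy=4))
```

```text
t 5.85 pos [0.5028 0.1566 0.0714] yaw 95.0 F [-0.6  -0.49 -4.44] T [ 0.021 -0.055  0.046] w 0.0446
spin units -0.0 offset units [-0.006 -0.003  0.161]
t 5.9 pos [0.5028 0.1566 0.0714] yaw 95.0 F [ 0.08  0.43 -4.58] T [-0.028 -0.061  0.025] w 0.0447
spin units -0.0 offset units [-0.005 -0.003  0.161]
t 5.95 pos [0.5028 0.1565 0.0714] yaw 95.0 F [-0.67 -0.83 -4.28] T [ 0.041 -0.093 -0.018] w 0.0446
spin units -0.001 offset units [-0.005 -0.002  0.161]
t 6.0 pos [0.5028 0.1566 0.0714] yaw 95.0 F [ 0.75 -0.36 -3.88] T [ 0.033 -0.084  0.024] w 0.0451
spin units -0.001 offset units [-0.006 -0.002  0.16 ]
t 6.05 pos [0.5028 0.1566 0.0714] yaw 95.0 F [ 0.47 -0.65 -2.72] T [ 0.002 -0.099 -0.008] w 0.0448
spin units -0.001 offset units [-0.005 -0.002  0.161]
t 6.1 pos [0.5028 0.1566 0.0714] yaw 95.0 F [ 0.17  1.03 -4.19] T [ 0.055 -0.044 -0.022] w 0.0451
spin units -0.001 offset units [-0.005 -0.003  0.161]
```

View pics/e.png

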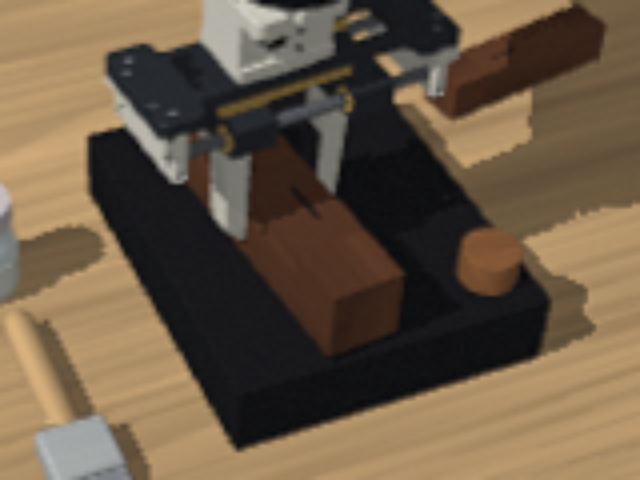

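The scene crop shows the beam held clear of the box with no visible tilt. Fz is about −4 N and Ty about −0.073 N m, which puts the centre of mass about 18 mm toward the robot. I'll set it down and regrip there.

Emit:
servo_tool:
  commands:
    - {"offset": [0, 0, 0.05], "spin": 0}
    - {"offset": [0, 0, 0.05], "spin": 0}
    - {"offset": [0, 0, 0.05], "spin": 0}
    - {"offset": [0, 0, 0], "spin": 0}
    - {"offset": [0, 0, 0], "spin": 0}
    - {"offset": [0, 0, 0], "spin": 0}
    - {"offset": [0, 0, 0], "spin": 0}
    - {"offset": [0, 0, 0], "spin": 0}
    - {"offset": [0, 0, 0], "spin": 0}
    - {"offset": [0, 0, 0], "spin": 0}

```text
t: 7.15
tool_pos: [0.5028, 0.1566, 0.0654]
tcp_rot: [-0.0, -0.044, 0.999, -0.0]
ft_force: [-0.5, -0.0, -2.2]
width: 0.0449
finger_force: 30.0
```

Emit:
servo_tool:
  commands:
    - {"offset": [0, 0, 0], "spin": 0}
    - {"offset": [0, 0, 0], "spin": 0}
    - {"offset": [0, 0, 0], "spin": 0}
    - {"offset": [0, 0, 0], "spin": 0}
    - {"offset": [0, 0, 0], "spin": 0}
    - {"offset": [0.15, 0, 0], "spin": 0}
    - {"offset": [0.15, 0, 0], "spin": 0}
    - {"offset": [0.15, 0, 0], "spin": 0}
    - {"offset": [0, 0, 0], "spin": 0}
    - {"offset": [0, 0, 0], "spin": 0}
  fingers: 0.8

```text
t: 8.15
tool_pos: [0.4849, 0.155, 0.0656]
tcp_rot: [0.0, -0.044, 0.999, 0.0]
ft_force: [0.2, -0.0, -0.2]
width: 0.0743
finger_force: 0.0
```

Run:
```python
from h import *
F=[];T=[]
for i in range(12):
  read_camera('wrist');s=bot.read_state();F.append(s['ft_force']);T.append(s['wrist_torque'])
print(np.mean(F,0),np.mean(T,0),np.std(T,0)/12**.5,s['tool_pos'])
```

```text
[-0.01070086  0.14858126 -0.05013241] [ 0.02420732  0.0067234  -0.00130784] [0.00619289 0.01117894 0.00600077] [0.48493389 0.15499626 0.06543446]
```

Emit:
servo_tool:
  commands:
    - {"offset": [0, 0, 0], "spin": 0}
    - {"offset": [0, 0, 0], "spin": 0}
    - {"offset": [0, 0, 0], "spin": 0}
    - {"offset": [0, 0, 0], "spin": 0}
    - {"offset": [0, 0, 0], "spin": 0}
    - {"offset": [0, 0, 0], "spin": 0}
    - {"offset": [0, 0, 0], "spin": 0}
    - {"offset": [0, 0, 0], "spin": 0}
    - {"offset": [0, 0, 0], "spin": 0}
    - {"offset": [0, 0, 0], "spin": 0}
  fingers: 0

```text
t: 9.75
tool_pos: [0.4849, 0.155, 0.0654]
tcp_rot: [0.0, -0.044, 0.999, -0.0]
ft_force: [0.1, -0.2, 0.9]
width: 0.0453
finger_force: 30.0
```

Emit:
servo_tool:
  commands:
    - {"offset": [0, 0, -0.1], "spin": 0}
    - {"offset": [0, 0, -0.1], "spin": 0}
    - {"offset": [0, 0, -0.1], "spin": 0}
    - {"offset": [0, 0, -0.1], "spin": 0}
    - {"offset": [0, 0, -0.1], "spin": 0}
    - {"offset": [0, 0, 0], "spin": 0}
    - {"offset": [0, 0, 0], "spin": 0}
    - {"offset": [0, 0, 0], "spin": 0}
    - {"offset": [0, 0, 0], "spin": 0}
    - {"offset": [0, 0, 0], "spin": 0}

```text
t: 10.75
tool_pos: [0.4848, 0.155, 0.0853]
tcp_rot: [-0.0, -0.044, 0.999, -0.0]
ft_force: [-0.9, 0.3, -4.1]
width: 0.0447
finger_force: 30.0
```

Run:
```python
from h import *
F=[];T=[]
for i in range(25):
  read_camera('scene' if i%2 else 'top');s=bot.read_state();F.append(s['ft_force']);T.append(s['wrist_torque'])
print(np.mean(F,0),np.mean(T,0),np.std(T,0)/5)
go([.5,.15,.1],95)
b=read_camera('scene');cv2.imwrite('pics/f.png',cv2.resize(b[140:260,210:370,::-1],None,fx=4,fy=4))
```

```text
[ 0.02643492  0.06757828 -3.58005832] [ 0.02501508 -0.00959969 -0.00222906] [0.00687144 0.00513738 0.00484019]
t 12.0 pos [0.4849 0.155  0.0855] yaw 95.0 F [ 0.26  0.03 -3.73] T [ 0.07  -0.015  0.019] w 0.0451
spin units -0.001 offset units [-0.365 -0.158 -0.364]
```

View pics/f.png

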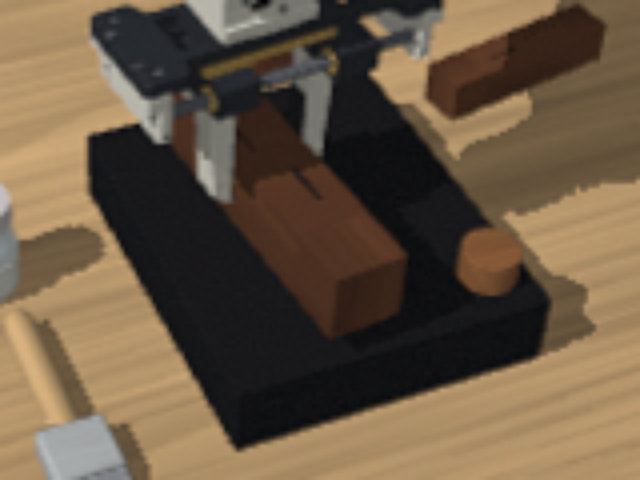

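The beam is held level and clear of the box. The remaining torque puts the centre of mass about 3 mm further toward the robot. Next I lift, turn to the stand's heading and carry it over.

Emit:
servo_tool:
  commands:
    - {"offset": [0, 0, -0.2], "spin": 0}
    - {"offset": [0, 0, -0.4], "spin": 0}
    - {"offset": [0, 0, -0.5], "spin": 0}
    - {"offset": [0, 0, -0.5], "spin": 0}
    - {"offset": [0, 0, -0.5], "spin": -0.15}
    - {"offset": [0, 0, -0.2], "spin": -0.25}
    - {"offset": [0, 0, 0], "spin": -0.3}
    - {"offset": [0, 0, 0], "spin": -0.23}
    - {"offset": [0, 0, 0], "spin": 0}
    - {"offset": [0, 0, 0], "spin": 0}

```text
t: 13.05
tool_pos: [0.4847, 0.1549, 0.177]
tcp_rot: [-0.0, -0.092, 0.996, -0.0]
ft_force: [-0.3, 1.1, -4.3]
width: 0.0449
finger_force: 30.0
```

Run:
```python
from h import *
go([.5152,-.2,.1754],100.6)
```

```text
t 13.05 pos [0.4847 0.1549 0.177 ] yaw 100.55 F [-0.34  1.1  -4.27] T [ 0.06  -0.039 -0.012] w 0.0449
spin units -0.008 offset units [ 0.883 -8.862  0.042]
```

Emit:
servo_tool:
  commands:
    - {"offset": [0, -0.2, 0], "spin": 0}
    - {"offset": [0.05, -0.4, 0], "spin": 0}
    - {"offset": [0.06, -0.6, 0], "spin": 0}
    - {"offset": [0.06, -0.6, 0], "spin": 0}
    - {"offset": [0.06, -0.6, 0], "spin": 0}
    - {"offset": [0.06, -0.6, 0], "spin": 0}
    - {"offset": [0.06, -0.6, 0], "spin": 0}
    - {"offset": [0.06, -0.6, 0], "spin": 0}
    - {"offset": [0.06, -0.6, 0], "spin": 0}
    - {"offset": [0.06, -0.6, 0], "spin": 0}

```text
t: 14.05
tool_pos: [0.5035, -0.0627, 0.1773]
tcp_rot: [-0.0, -0.092, 0.996, -0.0]
ft_force: [0.5, 0.1, -3.2]
width: 0.045
finger_force: 30.0
```

Emit:
servo_tool:
  commands:
    - {"offset": [0.06, -0.6, 0], "spin": 0}
    - {"offset": [0.06, -0.6, 0], "spin": 0}
    - {"offset": [0.06, -0.6, 0], "spin": 0}
    - {"offset": [0.06, -0.6, 0], "spin": 0}
    - {"offset": [0.06, -0.5, 0], "spin": 0}
    - {"offset": [0.05, -0.36, 0], "spin": 0}
    - {"offset": [0, -0.2, 0], "spin": 0}
    - {"offset": [0, 0, 0], "spin": 0}
    - {"offset": [0, 0, 0], "spin": 0}
    - {"offset": [0, 0, 0], "spin": 0}

```text
t: 15.05
tool_pos: [0.5153, -0.1991, 0.1774]
tcp_rot: [-0.0, -0.093, 0.996, 0.0]
ft_force: [-0.6, 1.2, -3.7]
width: 0.0446
finger_force: 30.0
```

Run:
```python
from h import *
F=[];T=[]
for i in range(12):
  a=read_camera('top');s=bot.read_state();F.append(s['ft_force']);T.append(s['wrist_torque'])
print(np.mean(F,0),np.mean(T,0))
go([.5152,-.2,.1094],100.6)
```

```text
[-0.03687521 -0.0135511  -3.37169329] [ 0.0339671  -0.01184756  0.00179681]
t 15.65 pos [ 0.5153 -0.1998  0.1774] yaw 100.57 F [ 0.04 -0.31 -4.15] T [ 0.043 -0.024  0.046] w 0.045
spin units -0.005 offset units [ 0.004 -0.003  1.701]
```

Emit:
servo_tool:
  commands:
    - {"offset": [0, 0, 0.2], "spin": 0}
    - {"offset": [0, 0, 0.3], "spin": 0}
    - {"offset": [0, 0, 0.3], "spin": 0}
    - {"offset": [0, 0, 0.3], "spin": 0}
    - {"offset": [0, 0, 0.3], "spin": 0}
    - {"offset": [0, 0, 0.2], "spin": 0}
    - {"offset": [0, 0, 0.1], "spin": 0}
    - {"offset": [0, 0, 0], "spin": 0}
    - {"offset": [0, 0, 0], "spin": 0}
    - {"offset": [0, 0, 0], "spin": 0}

```text
t: 16.65
tool_pos: [0.5156, -0.2, 0.11]
tcp_rot: [0.0, -0.092, 0.996, -0.0]
ft_force: [0.9, 0.7, -3.1]
width: 0.0447
finger_force: 30.0
```

Emit:
servo_tool:
  commands:
    - {"offset": [0, 0, 0.02], "spin": 0}
    - {"offset": [0, 0, 0.02], "spin": 0}
    - {"offset": [0, 0, 0.02], "spin": 0}
    - {"offset": [0, 0, 0.02], "spin": 0}
    - {"offset": [0, 0, 0.01], "spin": 0}
    - {"offset": [0, 0, 0], "spin": 0}
    - {"offset": [0, 0, 0], "spin": 0}
    - {"offset": [0, 0, 0], "spin": 0}
    - {"offset": [0, 0, 0], "spin": 0}
    - {"offset": [0, 0, 0], "spin": 0}

```text
t: 17.65
tool_pos: [0.5154, -0.1998, 0.1058]
tcp_rot: [0.0, -0.092, 0.996, -0.0]
ft_force: [0.3, 0.7, -3.5]
width: 0.0447
finger_force: 30.0
```

Run:
```python
from h import *
F=[];T=[]
for i in range(12):
  a=read_camera('scene');s=bot.read_state();F.append(s['ft_force']);T.append(s['wrist_torque'])
print(np.mean(F,0),np.mean(T,0))
go([.5152,-.2,.1054],100.6)
cv2.imwrite('pics/g.png',cv2.resize(a[190:310,60:220,::-1],None,fx=4,fy=4))
```

```text
[ 0.03222955 -0.03196504 -3.73854958] [ 0.03616976 -0.01375308 -0.00270844]
t 18.25 pos [ 0.5153 -0.1998  0.1058] yaw 100.58 F [ 0.22 -0.97 -2.72] T [-0.024  0.006 -0.105] w 0.0446
spin units -0.003 offset units [ 0.004 -0.004  0.011]
```

View pics/g.png

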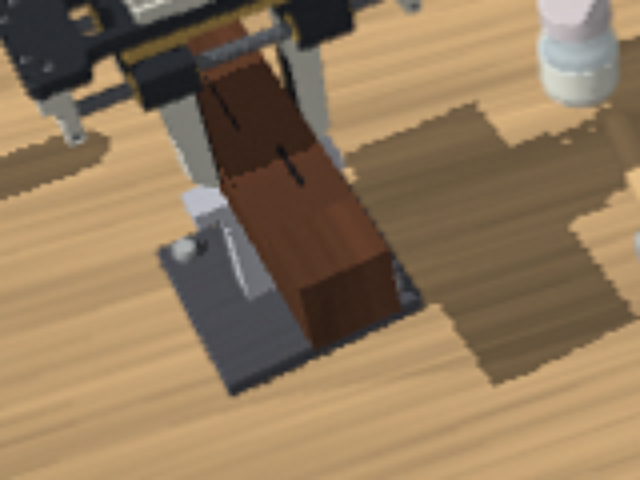

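The beam crosses the bar squarely and is just above it, since the full weight is still felt. I'll ease it down.

Emit:
servo_tool:
  commands:
    - {"offset": [0, 0, 0.01], "spin": 0}
    - {"offset": [0, 0, 0], "spin": 0}
    - {"offset": [0, 0, 0.01], "spin": 0}
    - {"offset": [0, 0, 0], "spin": 0}
    - {"offset": [0, 0, 0], "spin": 0}
    - {"offset": [0, 0, 0], "spin": 0}
    - {"offset": [0, 0, 0], "spin": 0}
    - {"offset": [0, 0, 0], "spin": 0}
    - {"offset": [0, 0, 0], "spin": 0}
    - {"offset": [0, 0, 0], "spin": 0}

```text
t: 19.25
tool_pos: [0.5154, -0.1999, 0.1054]
tcp_rot: [0.0, -0.092, 0.996, -0.0]
ft_force: [-1.3, 1.6, 5.7]
width: 0.0449
finger_force: 30.0
```

Run:
```python
from h import *
F=[];T=[]
for i in range(10):
  a=read_camera('scene');s=bot.read_state();F.append(s['ft_force']);T.append(s['wrist_torque'])
print(np.mean(F,0),np.mean(T,0))
go([.5152,-.2,.1054],100.6)
```

```text
[-2.65130671  1.32867879  5.58882687] [ 0.33542799  0.52168257 -0.00700554]
t 19.75 pos [ 0.5155 -0.1998  0.1054] yaw 100.58 F [-2.22  1.15  6.27] T [ 0.323  0.55  -0.04 ] w 0.0448
spin units -0.003 offset units [ 0.007 -0.003  0.001]
```

Emit:
servo_tool:
  commands:
    - {"offset": [0, 0, -0.006], "spin": 0}
    - {"offset": [0, 0, 0], "spin": 0}
    - {"offset": [0, 0, 0], "spin": 0}
    - {"offset": [0, 0, 0], "spin": 0}
    - {"offset": [0, 0, 0], "spin": 0}
    - {"offset": [0, 0, 0], "spin": 0}
    - {"offset": [0, 0, 0], "spin": 0}
    - {"offset": [0, 0, 0], "spin": 0}
    - {"offset": [0, 0, 0], "spin": 0}
    - {"offset": [0, 0, 0], "spin": 0}

```text
t: 20.75
tool_pos: [0.5154, -0.1999, 0.1054]
tcp_rot: [0.0, -0.092, 0.996, -0.0]
ft_force: [-2.5, 1.2, 5.0]
width: 0.0452
finger_force: 30.0
```

Emit:
servo_tool:
  commands:
    - {"offset": [0, 0, 0], "spin": 0}
    - {"offset": [0, 0, 0], "spin": 0}
    - {"offset": [0, 0, 0], "spin": 0}
    - {"offset": [0, 0, 0], "spin": 0}
    - {"offset": [0, 0, 0], "spin": 0}
    - {"offset": [0, 0, 0], "spin": 0}
    - {"offset": [0, 0, 0], "spin": 0}
    - {"offset": [0, 0, 0], "spin": 0}
    - {"offset": [0, 0, 0], "spin": 0}
    - {"offset": [0, 0, 0], "spin": 0}
  fingers: 0.6

```text
t: 21.75
tool_pos: [0.5154, -0.1999, 0.1053]
tcp_rot: [0.0, -0.092, 0.996, -0.0]
ft_force: [0.5, -0.5, 0.5]
width: 0.056
finger_force: 0.0
```

Run:
```python
from h import *
a=read_camera('scene');go([.5152,-.2,.1054],100.6)
b=cv2.imread('pics/g.png')[:440]
c=cv2.resize(a[190:310,60:220,::-1],None,fx=4,fy=4)[:440]
cv2.imwrite('pics/i.png',np.hstack([b[:,120:520],c[:,120:520]]))
```

```text
t 21.8 pos [ 0.5154 -0.1999  0.1053] yaw 100.58 F [0.   0.08 0.25] T [ 0.016 -0.013  0.011] w 0.0559
spin units -0.004 offset units [ 0.004 -0.003 -0.003]
```

View pics/i.png

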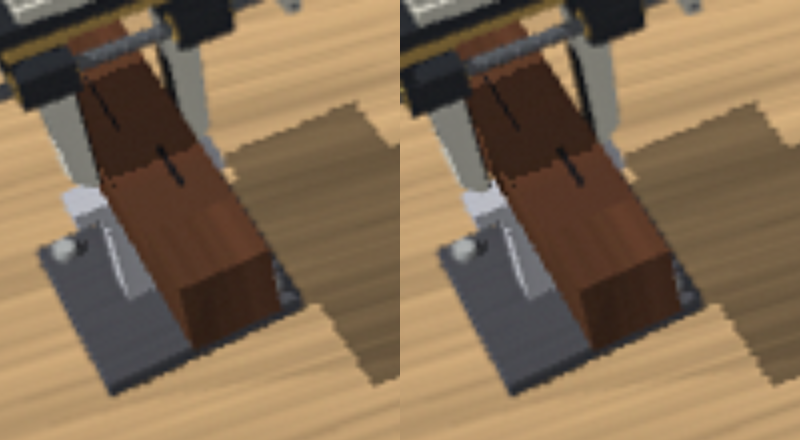

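Before and after release the far end sits in the same place, about (190,345) in each crop, so the beam is level and balanced. I'll open further and retreat upward.

Emit:
servo_tool:
  commands:
    - {"offset": [0, 0, 0], "spin": 0}
    - {"offset": [0, 0, 0], "spin": 0}
    - {"offset": [0, 0, 0], "spin": 0}
    - {"offset": [0, 0, 0], "spin": 0}
    - {"offset": [0, 0, 0], "spin": 0}
    - {"offset": [0, 0, -0.1], "spin": 0}
    - {"offset": [0, 0, -0.3], "spin": 0}
    - {"offset": [0, 0, -0.5], "spin": 0}
    - {"offset": [0, 0, -0.6], "spin": 0}
    - {"offset": [0, 0, -0.6], "spin": 0}
  fingers: 0.9

```text
t: 22.8
tool_pos: [0.5154, -0.1998, 0.1912]
tcp_rot: [0.0, -0.092, 0.996, -0.0]
ft_force: [0.2, 0.0, 0.1]
width: 0.0839
finger_force: 0.0
```

Emit:
servo_tool:
  commands:
    - {"offset": [0, 0, -0.6], "spin": 0}
    - {"offset": [0, 0, -0.6], "spin": 0}
    - {"offset": [0, 0, -0.3], "spin": 0}
    - {"offset": [0, 0.5, 0], "spin": 0}
    - {"offset": [0, 0.6, 0], "spin": 0}
    - {"offset": [0, 0.6, 0], "spin": 0}
    - {"offset": [0, 0.6, 0], "spin": 0}
    - {"offset": [0, 0.6, 0], "spin": 0}
    - {"offset": [0, 0.6, 0], "spin": 0}
    - {"offset": [0, 0, 0], "spin": 0}

```text
t: 23.8
tool_pos: [0.4884, -0.0594, 0.2485]
tcp_rot: [-0.001, -0.093, 0.996, 0.001]
ft_force: [-1.2, -0.4, -0.9]
width: 0.0836
finger_force: 0.0
```

Run:
```python
from h import *
a=read_camera('scene');t=read_camera('top');go([.5152,-.2,.1054],100.6)
cv2.imwrite('pics/j.png',np.hstack([cv2.resize(a[170:310,40:180,::-1],(400,400)),cv2.resize(t[140:240,330:430,::-1],(400,400))]))
```

```text
t 23.9 pos [ 0.4892 -0.0616  0.2488] yaw 100.65 F [ 0.34  0.4  -0.14] T [ 0.026  0.023 -0.026] w 0.0837
spin units 0.009 offset units [-0.004 -3.521  3.584]
```

View pics/j.png

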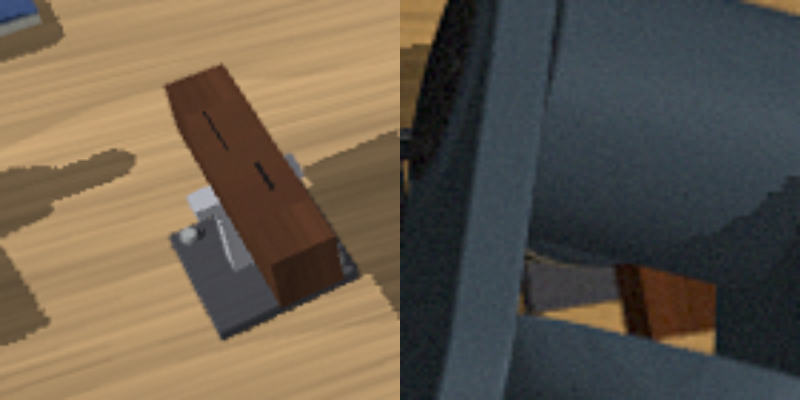

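The scene crop shows the beam resting level across the bar with both ends free and the gripper away. I'm handing in the job.

```bash
python3 -c "
from bench import bot;print(bot.close_job())"
```

```text
the job is handed in; nothing more can be done
None
```

The timber is balanced level and square across the stand's bar with both ends free and has been let go, the gripper is clear, and the job was handed in at about 24 s; the hand-in returned no verdict.

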